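# Change the specimen tray

## Task

Only one specimen tray may be out in the light at a time. First push the tray that stands out of its dust-cover unit fully home; then hook a fingertip behind the upturned lip of the other tray, the one that is shut, and draw it all the way out to its stop, gently enough that the little jar riding on it stays standing in the tray. Grip nothing, do not touch the little jar, and leave the other things on the mat where they are.

Things in the scene. Friction and masses are not known exactly. Their poses are not given: they have to be found in the camera images.
- open_unit: Fixed unit; origin on the table under the centre of its dust cover: black box, clear roof, 170 mm long (x), 130 wide (y), top 62 high. The tray slides out of its front along the unit's own -x, roughly toward the robot; a base plate (top 6 high) with side rails (tops 16 high) runs 130 mm out in front of the cover. Its tray stands 60 to 105 mm out at the start; left or right.
- open_tray (a joint): How far the open unit's tray is out, m: 0 fully home, 0.110 at the outer stop. It slides with about 2 N of friction, has no spring and stays where left. Small finds are fixed in it.
- open_lip (a point): Middle of the lip's top edge, 44 above the table. Lip: upright aluminium wall across the tray's front end, 8 mm thick along the slide (4 either side of this point), 90 wide. Behind it (unit +x) is the finger well, 104 wide, floor 14 high; a 10 mm high divider closes it 61 mm behind this point. Axes as the unit's. This one on the tray that is out.
- shut_unit: Fixed unit; origin on the table under the centre of its dust cover: black box, clear roof, 170 mm long (x), 130 wide (y), top 62 high. The tray slides out of its front along the unit's own -x, roughly toward the robot; a base plate (top 6 high) with side rails (tops 16 high) runs 130 mm out in front of the cover. Its tray is home at the start; left or right.
- shut_tray (a joint): How far the shut unit's tray is out, m: 0 fully home, 0.110 at the outer stop. It slides with about 2 N of friction, has no spring and stays where left.
- shut_lip (a point): Middle of the lip's top edge, 44 above the table. Lip: upright aluminium wall across the tray's front end, 8 mm thick along the slide (4 either side of this point), 90 wide. Behind it (unit +x) is the finger well, 104 wide, floor 14 high; a 10 mm high divider closes it 61 mm behind this point. Axes as the unit's. Tray home: the cover's front face is 56 mm behind this point.
- jar: Little amber jar with white cap, 28 mm diameter, 36 high, about 40 g, standing loose on the shut tray under the clear cover, behind the divider, 100 to 130 mm behind the lip. Origin at the centre of its underside, z up.
- brown_bottle: Bystander: amber bottle, 34 diameter, 75 high, between the two units. Origin under its centre.
- loupe: Bystander: short black tube, 36 diameter, 28 high, between the units, farther back. Origin under its centre.
- dish: Bystander: shallow white bowl, 70 diameter, 18 high, left of the units. Origin under its centre.
- brush: Bystander: brush 170 long lying right of the units. Origin under its middle.
- scale_block: Bystander: white bar 120 x 25 x 12 high, lying between the two units toward the robot. Origin under its centre.
- can: Bystander: metal can, 56 diameter, 60 high, left of the units. Origin under its centre.
- wide_jar: Bystander: white jar, 60 diameter, 70 high, right of the units. Origin under its centre.

How it is judged (in metres and radians):
On the way, in this order (a step that is already met when the one before it is completed fails the run):
1. the open tray is pushed home while the other is still shut (value of joint open_tray below 0.006 m and value of joint shut_tray below 0.01 m), for 0.2 s.
2. a finger behind the shut tray's lip has begun to draw it out (value of joint shut_tray above 0.015 m and value of joint open_tray below 0.006 m and contact force between the fingers and shut_tray_c1 above 0.3 N), for 0.1 s.
3. that tray is out at its stop (value of joint shut_tray above 0.102 m and value of joint open_tray below 0.006 m), for 0.2 s.
At the end, for the whole second after the job is handed in: The tray that was out is home (within 6 mm), the other tray is out to within 8 mm of its 110 mm stop and at rest, and the little jar stands upright (within 0.15 rad), at rest on the floor of that tray behind its divider (all of step 3 and velocity of joint shut_tray between -0.01 and 0.01 m/s and angle between jar's own z axis and vertical below 0.15 rad and linear speed of jar below 0.02 m/s and x of jar in the frame of shut_lip between 0.06 and 0.2 m and y of jar in the frame of shut_lip between -0.05 and 0.05 m and height (world z) of jar between 0.009 and 0.019 m); the robot touches nothing.
It fails at once if the little jar tips over or is lifted (angle between jar's own z axis and vertical above 0.5 rad or height (world z) of jar above 0.03 m).
It fails at once if the fingers press on the little jar (contact force between the fingers and jar above 0.5 N).
It fails at once if a lip is pinched between the fingers (front and rear pressed at once) ((contact force between the fingers and open_tray_c0 above 2 N and contact force between the fingers and open_tray_c1 above 2 N) or (contact force between the fingers and shut_tray_c0 above 2 N and contact force between the fingers and shut_tray_c1 above 2 N)).
It fails at once if a bystander is moved by more than 20 mm (distance of any of brown_bottle, loupe, dish, brush, scale_block, can, wide_jar from where it was at the start of the episode above 0.02 m).
It also fails if it takes over 51 s, if anything falls off the work surface, if the arm or the gripper's body presses on something with over 40 N, if the wrist force passes 120 N, or if a joint passes its speed limit or range.

## Robot

A 6-joint arm with a two-finger parallel gripper is mounted at the origin on the work surface. World frame = base frame: x ahead of the robot, y to its left, z up, the work surface at z = 0. Lengths are in mm, angles in rad, forces in N, time in s.
With the tool pointing down it reaches from about 350 to 975 mm from the base axis. Payload 7.1 kg.
Tool frame: the origin (TCP) lies at the very end of the fingers, on their centre line; the grasp point (between the pads) lies 19 mm behind it (ctrl.grip_point_offset is the distance from the TCP to the grasp point, in mm); x points along the fingers, y is the direction in which the jaws open and shut, and the axes are right-handed (so a half turn about x gives the same grasp; the last joint's range is limited). The gripper opens to 88 mm and grips with 3 to 60 N. Pads are 20 mm wide; open, the fingers measure 115 mm over their backs; the gripper's body (75 mm by 178 mm) begins 61 mm behind the grasp point.
Start: joints at [1.268, 0.423, 1.63, -0, 1.089, -0.019], TCP at [174.972, 599.991, 222.675] pointing down, gripper open.
Joint ranges: [-3, 3], [-0.9, 2.11], [0.09, 2.58], [-1.31, 4.45], [0.11, 2.69], [-2.54, 2.54]. Speed limits (rad/s): [2.39, 2.39, 3.01, 3.14, 3.14, 3.14].

## Interface

Orientations are given as a rotation vector (axis times angle).
In Python, from workcell import ctrl, vision, workorder gives the robot as it stands.
- The arm moves only by the shell command python3 -m crank 'ROWS'. ROWS is JSON, a list of rows, each a list of 3 entries, a list of its own where there are three numbers: the shift along the tool's x, y, z in m, then the turn, a rotation vector about the tool's x, y, z in rad, then the finger opening in m, from 0 to 0.0878. In form: [[[dx, dy, dz], [wx, wy, wz], jaw], ...]. A call has exactly 8 rows; each row shifts and turns the commanded pose from where the row before left it, along the tool's axes as they then stand; what a row does not reach is not made up. A row lasts 1/12 s, in which the tool goes at most 41.7 mm and 7.16 degrees, less where a joint would pass 70% of its speed; a pose out of reach is approached as far as the arm can. A call with a gripper value outside its range is refused whole. The fingers move at their own pace and stop on an object; the grip force is fixed at half the most. Time passes only in rows, so rows that do not move let the fingers close, or fill a call up. It gives the time, the measured TCP pose, the force and the opening at its end, in the units of the state.
- ctrl.get_obs(): the state, without advancing time (a new reading comes with each control period).
- vision.get_image(name): name is "side" or "top"; returns a dict with "img" (480x640x3 uint8, blue, green, red), "mtx" (3x3 intrinsics, pixels), "k1" (the pictures are not rectified: a ray, as slopes to the right and down, at radius r is drawn at 1 + k1 r^2 times it, then the intrinsics apply), "rvec" (rotation vector, rad) and "tvec" (3), from world to camera coordinates, as OpenCV has them. Camera axes: x right, y down, z forward; pixel columns grow to the right and rows downward; lengths in mm; the calibration is good to about 2 mm. A picture is of the moment at which its call begins. There is no depth.
- workorder.close_job(): hands the job in, once; it reports no verdict.
The state is a dict: "t": time; "qpos": joint angles; "qvel": joint speeds; "joint_torque": joint torques, N m; "ee_pos": TCP position; "orientation": TCP orientation; "ft_force": force on the tool from outside, world axes, zero at the start; "moment": the same for the moment, N m; "width": finger opening in mm.
Only numpy, scipy, OpenCV 4.12 (cv2) and the standard library are available. Lean on these libraries where they do the work, as an engineer would, in place of code of your own. Each camera call takes 0.05 s, during which the arm holds its last target.

## Working session

There is one attempt and no reset: what is moved stays moved. The work goes in short steps, Python scripts to look and compute and a shell command to move; the robot and the scene stay as the last step left them, time stands still between calls to the robot, and variables do not carry over. Pictures are saved under pics/ and viewed, and the job is handed in when it is done.

```bash
ls; mkdir -p pics; python3 - <<'E'
from workcell import ctrl, vision
import cv2
o=ctrl.get_obs(); print(o)
for n in("side","top"):
    d=vision.get_image(n); cv2.imwrite(f"pics/{n}0.png",d["img"]); print(n,d["mtx"],d["k1"],d["rvec"],d["tvec"])
E
```

```text
pics
{'t': 0.0, 'qpos': array([ 1.26802992e+00,  4.23833961e-01,  1.63065540e+00, -1.29862601e-05,
        1.08860730e+00, -1.89768944e-02]), 'qvel': array([ 0.00029402, -0.00097321, -0.00110909, -0.00032219, -0.00032602,
        0.00089225]), 'joint_torque': array([ 4.01046564e-04, -5.44618106e+01, -2.73671186e+01,  6.43873564e-02,
        2.25736928e-02, -7.94667721e-05]), 'ee_pos': array([174.80094971, 599.4951181 , 221.91959004]), 'orientation': array([ 0.22158418,  1.55952403, -0.22392555]), 'ft_force': array([-0.17569873, -1.10315099,  0.50652953]), 'moment': array([ 0.00885498, -0.00444177,  0.01667025]), 'width': 87.86106083900467}
side [[619.9353317    0.         337.12995687]
 [  0.         619.9353317  232.73510614]
 [  0.           0.           1.        ]] 0.025389710178804984 [ 2.16853255 -0.24031206  0.13053685] [-586.25528756  115.02214732 1250.49269988]
top [[470.24119083   0.         319.5805416 ]
 [  0.         470.24119083 234.94424284]
 [  0.           0.           1.        ]] -0.10626205923790058 [ 2.17214597 -2.21077007  0.07353125] [   9.99817695  609.32798274 1356.54618321]
```

View pics/side0.png

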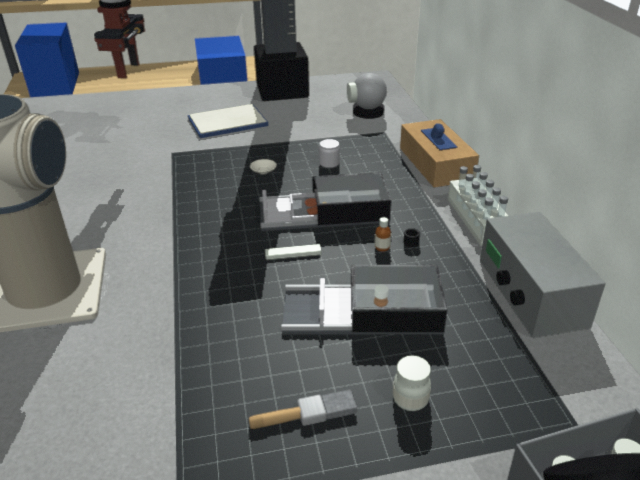

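View pics/top0.png

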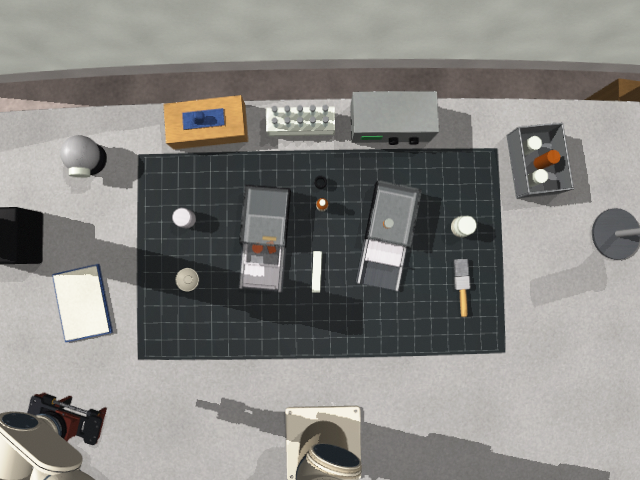

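The open unit is on the left (top view about (263,240)) and the shut one on the right (about (388,235)), with the jar at (389,223). I'll enlarge both.

```bash
python3 - <<'E'
import cv2
t=cv2.imread("pics/top0.png"); s=cv2.imread("pics/side0.png")
def crop(im,x,y,w,h,k,n): cv2.imwrite(n,cv2.resize(im[y:y+h,x:x+w],None,fx=k,fy=k,interpolation=cv2.INTER_CUBIC))
crop(t,225,175,75,125,4.8,"pics/a.png") 
crop(t,345,170,80,125,4.8,"pics/b.png")
import numpy as np
A=cv2.imread("pics/a.png");B=cv2.imread("pics/b.png");cv2.imwrite("pics/ab.png",np.hstack([A,B]))
crop(s,255,165,200,175,4,"pics/c.png"); print(A.shape)
E
```

```text
(600, 360, 3)
```

View pics/ab.png

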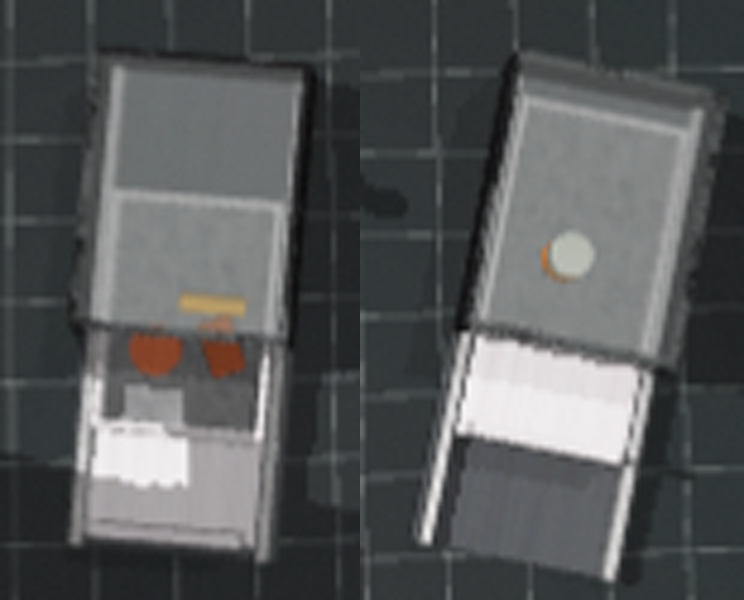

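```bash
python3 - <<'E'
import cv2
c=cv2.imread("pics/c.png"); cv2.imwrite("pics/c.png",c[:600])
E
```

```text
(no output)
```

View pics/c.png

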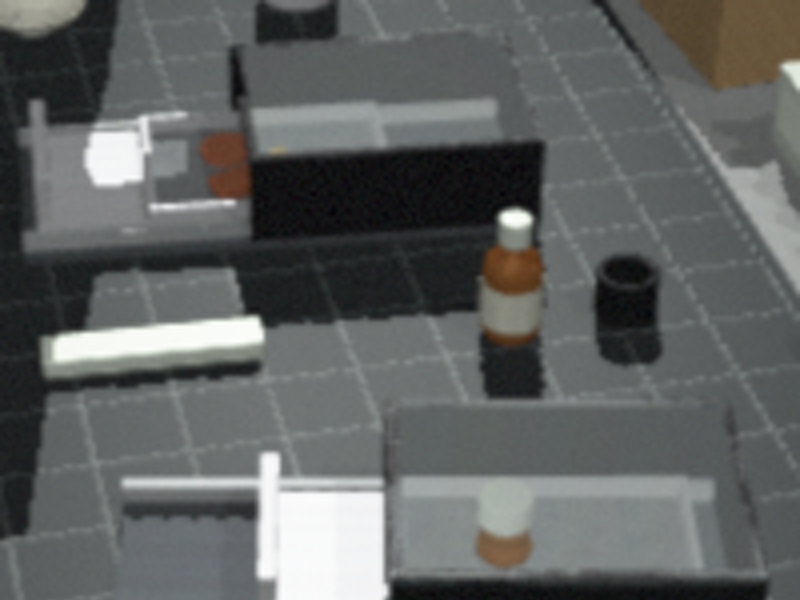

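```bash
cat > h.py <<'E'
import numpy as np, cv2
from workcell import ctrl, vision
from scipy.optimize import least_squares
from scipy.spatial.transform import Rotation as R
CAM={n:vision.get_image(n) for n in("top","side")}
def proj(n,P):
    d=CAM[n]; k=np.array([d["k1"],0,0,0,0.])
    return cv2.projectPoints(np.atleast_2d(np.float64(P)),d["rvec"],d["tvec"],d["mtx"],k)[0][:,0]
def ray(n,uv,z):
    d=CAM[n]; k=np.array([d["k1"],0,0,0,0.])
    a=cv2.undistortPoints(np.float64([[uv]]),d["mtx"],k)[0,0]
    M=cv2.Rodrigues(d["rvec"])[0]; c=-M.T@np.ravel(d["tvec"]); v=M.T@np.r_[a,1]
    return c+v*(z-c[2])/v[2]
def un(pose,P):
    x,y,a=pose; P=np.atleast_2d(P); c,s=np.cos(a),np.sin(a)
    return np.c_[x+c*P[:,0]-s*P[:,1],y+s*P[:,0]+c*P[:,1],P[:,2]]
E
python3 - <<'E'
from h import *
C=np.array([[85,65,62],[85,-65,62],[-85,-65,62],[-85,65,62]])
T=lambda q,ox,oy:np.array([[ox+(u+.5)/4.8-.5,oy+(v+.5)/4.8-.5] for u,v in q])
obs={"open":T([(100,52),(312,68),(293,345),(80,330)],225,175),"shut":T([(158,55),(362,97),(308,372),(98,330)],345,170)}
S=lambda q:np.array([[255+(u+.5)/4-.5,165+(v+.5)/4-.5] for u,v in q])
sd={"open":([0,1,2,3],S([(510,35),(543,143),(250,160),(240,48)])),"shut":([0,1,2,3],S([(735,402),(765,575),(388,580),(388,405)]))}
for n in obs:
    p0=ray("top",obs[n].mean(0),62)
    f1=lambda p:(proj("top",un(p,C))-obs[n]).ravel()
    f=lambda p:np.r_[f1(p),(proj("side",un(p,C[sd[n][0]]))-sd[n][1]).ravel()]
    for g in(f1,f):
        r=least_squares(g,[p0[0],p0[1],0],x_scale=[1,1,.01]); print(n,r.x,np.abs(r.fun).max()); 
    print(r.fun.round(1))
    p=r.x; t=CAM["top"]["img"].copy()
    print("lip at 0:",un(p,[[-141,0,44]]))
# open lip from pictures
E
```

```text
open [ 6.63813204e+02  1.52514728e+02 -8.37970340e-02] 0.9772737044699227
open [ 6.67074467e+02  1.52983327e+02 -1.04731833e-01] 2.745758511573456
[ 0.1 -2.1  1.1 -1.6 -0.4 -0.  -1.6 -0.9 -1.1 -0.1  0.6  0.8 -0.4  1.
 -2.7  0.5]
lip at 0: [[526.84705813 167.72353427  44.        ]]
shut [ 6.63104804e+02 -2.10775694e+02 -2.26928594e-01] 0.9512274465768087
shut [ 6.66307525e+02 -2.12145668e+02 -2.27371318e-01] 1.8282899475167653
[-0.5 -1.8  1.2 -1.1  1.  -0.4  0.1 -1.2 -1.6 -0.   0.1  1.2 -0.4 -0.6
 -1.3 -1.3]
lip at 0: [[ 528.93653929 -180.36183195   44.        ]]
```

```bash
cat >> h.py <<'E'
def draw(im,n,pose,ext,k,ox,oy,col=(0,255,0)):
    def ln(P,c=col):
        q=(proj(n,un(pose,P))-[ox,oy]+.5)*k-.5
        cv2.polylines(im,[np.round(q).astype(int)],False,c,1)
    r=lambda x0,x1,y,z:[[x0,-y,z],[x1,-y,z],[x1,y,z],[x0,y,z],[x0,-y,z]]
    ln(r(-85,85,65,62)); ln(r(-85,85,65,0)); ln(r(-215,-85,65,0)); 
    l=-141-ext; ln(r(l-4,l+4,45,44),(0,0,255)); ln(r(l-4,l+4,45,6),(255,255,0)); ln([[l+61,-52,24],[l+61,52,24]],(255,0,255))
def ov(pics,name,jobs):
    out=[]
    for n,x,y,w,h,k,pose,ext in jobs:
        im=cv2.resize(pics[n]["img"][y:y+h,x:x+w],None,fx=k,fy=k,interpolation=cv2.INTER_CUBIC); draw(im,n,pose,ext,k,x,y); out.append(im)
    H=max(i.shape[0] for i in out); out=[cv2.copyMakeBorder(i,0,H-i.shape[0],0,0,0) for i in out]
    cv2.imwrite(name,np.hstack(out))
E
python3 - <<'E'
from h import *
O=[665,152.7,-.09];S=[665.5,-211.5,-.227]
ov(CAM,"pics/ov1.png",[("top",225,175,75,125,4.8,O,95),("top",345,170,80,125,4.8,S,0)])
ov(CAM,"pics/ov2.png",[("side",255,165,140,75,5.5,O,95)])
ov(CAM,"pics/ov3.png",[("side",270,255,180,90,4.4,S,0)])
E
```

```text
(no output)
```

View pics/ov1.png

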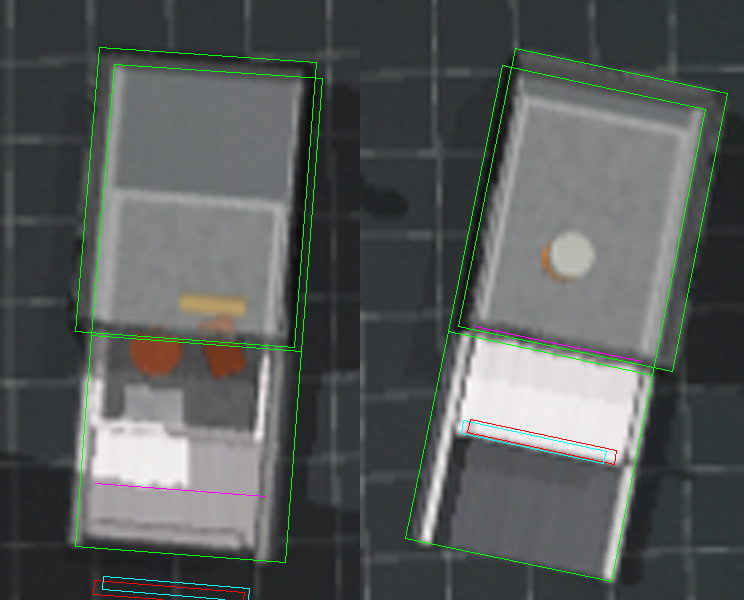

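View pics/ov2.png

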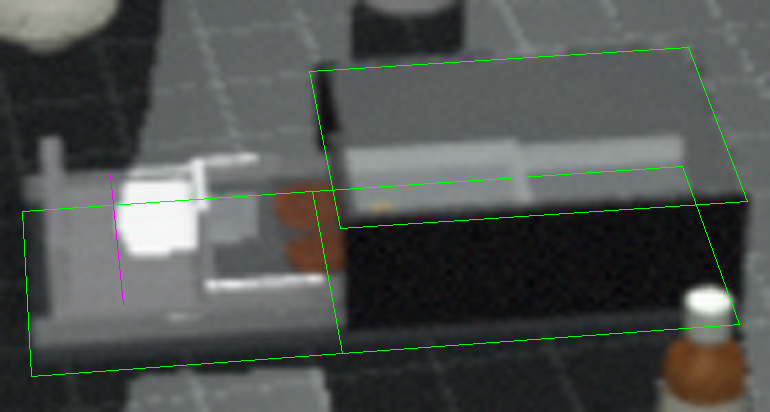

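View pics/ov3.png

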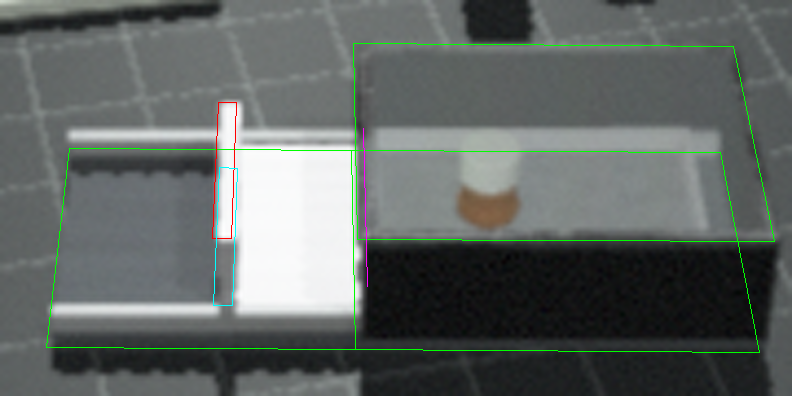

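```bash
python3 - <<'E'
from h import *
O=[665.5,153,-.11]
for e in (66,):
  ov(CAM,"pics/ov4.png",[("top",225,175,75,125,4.8,O,e)])
  ov(CAM,"pics/ov5.png",[("side",255,165,140,75,5.5,O,e)])
E
```

```text
(no output)
```

View pics/ov4.png

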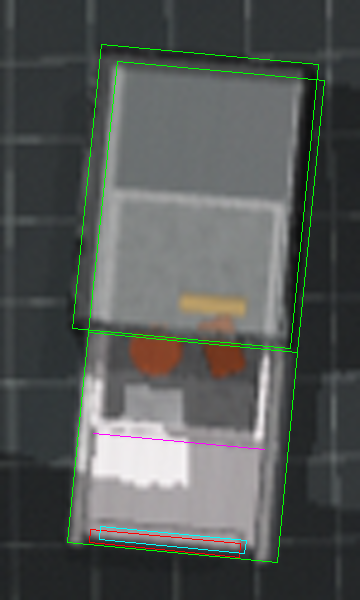

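View pics/ov5.png

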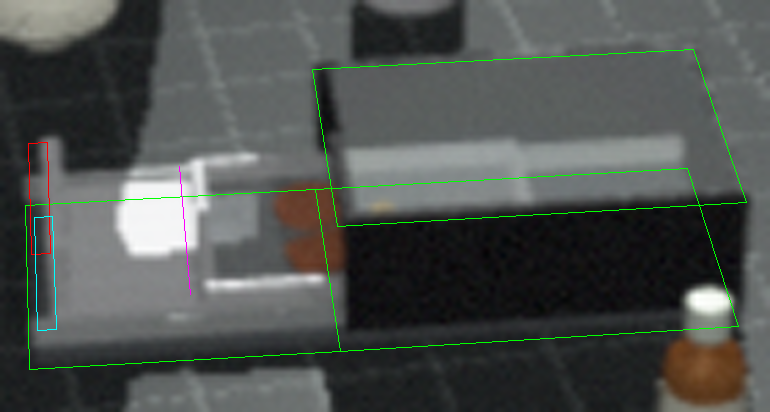

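```bash
cat >> h.py <<'E'
O=np.array([665.5,154,-.11]);S=np.array([665.5,-211.5,-.227])
def go(unit,xyz,pose=None):
    "delta in tool frame to reach unit-frame point, tool z or y along unit x"
    o=ctrl.get_obs(); Rc=R.from_rotvec(o["orientation"]); g=un(unit,[xyz])[0]; a=unit[2]
    print("t",round(o["t"],2),"pos",o["ee_pos"].round(1),"F",o["ft_force"].round(1),"w",round(o["width"],1))
    c,s=np.cos(a),np.sin(a); ux=np.array([c,s,0]); 
    for sg in(1,-1):
        X=np.array([0,0,-1.]);Z=sg*ux;Y=np.cross(Z,X)
        Rg=R.from_matrix(np.c_[X,Y,Z]); w=(Rc.inv()*Rg).as_rotvec()
        print("sg",sg,"turn tool",w.round(3),"shift before turn",Rc.inv().apply(g-o["ee_pos"]).round(1),"after turn",Rg.inv().apply(g-o["ee_pos"]).round(1))
    print("goal",g.round(1),"axes",Rc.as_matrix().round(2).tolist(), "in unit:",(np.array([[c,s],[-s,c]])@(o["ee_pos"][:2]-unit[:2])).round(1))
E
python3 - <<'E'
from h import *
go(O,[-240,0,150])
E
```

```text
t 0.5 pos [174.9 600.  222.7] F [ 0.4  1.1 -0.4] w 87.9
sg 1 turn tool [-0.174 -0.     0.   ] shift before turn [  72.7 -332.3  359.4] after turn [  72.7 -389.4  296.6]
sg -1 turn tool [2.968 0.    0.   ] shift before turn [  72.7 -332.3  359.4] after turn [  72.7  389.4 -296.6]
goal [427.  180.3 150. ] axes [[-0.0, 0.28, 0.96], [-0.0, 0.96, -0.28], [-1.0, -0.0, -0.0]] in unit: [-536.6  389.4]
```

```bash
python3 -m crank '[[[0,0,0],[-0.087,0,0],0],[[0,0,0],[-0.087,0,0],0],[[0,-0.028,0.021],[0,0,0],0],[[0,-0.028,0.021],[0,0,0],0],[[0,-0.028,0.021],[0,0,0],0],[[0,-0.028,0.021],[0,0,0],0],[[0,-0.028,0.021],[0,0,0],0],[[0,-0.028,0.021],[0,0,0],0]]'; python3 -m crank '[[[0.006,-0.028,0.021],[0,0,0],0],[[0.006,-0.028,0.021],[0,0,0],0],[[0.008,-0.028,0.021],[0,0,0],0],[[0.008,-0.028,0.021],[0,0,0],0],[[0.008,-0.028,0.021],[0,0,0],0],[[0.008,-0.028,0.021],[0,0,0],0],[[0.008,-0.028,0.021],[0,0,0],0],[[0.008,-0.026,0.021],[0,0,0],0]]'; python3 - <<'E'
from h import *
go(O,[-240,0,28])
E
```

```text
t: 1.17
ee_pos: [282.3, 417.8, 222.8]
orientation: [0.086, 1.569, -0.086]
ft_force: [1.0, -0.6, 0.5]
width: 38.0
t: 1.83
ee_pos: [425.1, 178.4, 162.6]
orientation: [0.086, 1.568, -0.086]
ft_force: [-0.1, -0.5, -0.2]
width: 0.4
t 1.93 pos [425.9 176.9 161.9] F [-0.2  0.3 -0.2] w 0.7
sg 1 turn tool [-0.004 -0.     0.001] shift before turn [133.9   3.7   0.7] after turn [133.9   3.6   0.6]
sg -1 turn tool [3.137e+00 2.000e-03 1.000e-03] shift before turn [133.9   3.7   0.7] after turn [133.9  -3.6  -0.6]
goal [427.  180.3  28. ] axes [[-0.0, 0.11, 0.99], [-0.0, 0.99, -0.11], [-1.0, -0.0, -0.0]] in unit: [-240.6   -3.6]
```

```bash
python3 -m crank '[[[0.02,0.0037,0],[0,0,0],0],[[0.02,0,0],[0,0,0],0],[[0.02,0,0],[0,0,0],0],[[0.02,0,0],[0,0,0],0],[[0.02,0,0],[0,0,0],0],[[0.02,0,0],[0,0,0],0],[[0.012,0,0],[0,0,0],0],[[0,0,0],[0,0,0],0]]'; python3 - <<'E'
from h import *
go(O,[-240,0,28])
ov(CAM,"pics/d1.png",[("top",225,175,75,125,4.6,O,61)])
ov(CAM,"pics/d2.png",[("side",255,140,140,100,5.5,O,61)])
E
```

```text
t: 2.6
ee_pos: [423.3, 183.9, 28.9]
orientation: [0.085, 1.572, -0.087]
ft_force: [-0.2, -0.8, -0.3]
width: 0.8
t 2.7 pos [424.6 184.3  30.8] F [ 0.1 -0.8 -0.2] w 0.6
sg 1 turn tool [ 0.001 -0.001  0.   ] shift before turn [ 2.7 -3.7  2.8] after turn [ 2.8 -3.7  2.8]
sg -1 turn tool [-3.141e+00 -0.000e+00 -1.000e-03] shift before turn [ 2.7 -3.7  2.8] after turn [ 2.8  3.7 -2.8]
goal [427.  180.3  28. ] axes [[-0.0, 0.11, 0.99], [-0.0, 0.99, -0.11], [-1.0, -0.0, -0.0]] in unit: [-242.8    3.7]
```

View pics/d2.png

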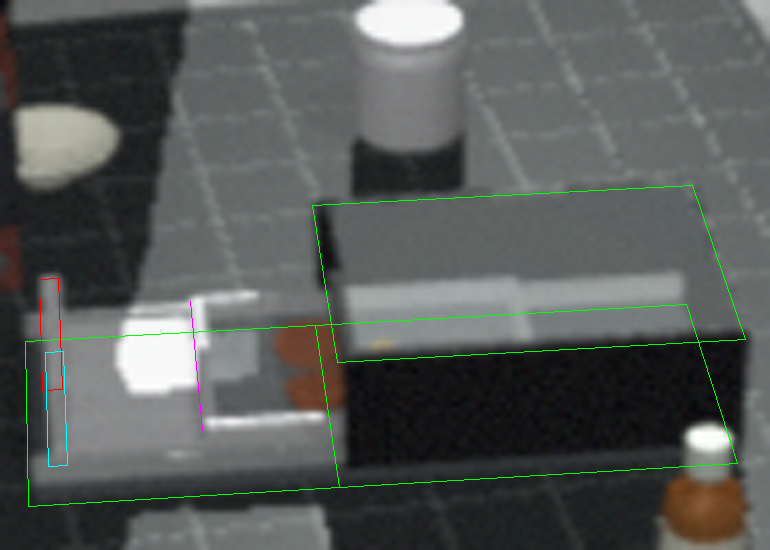

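View pics/d1.png

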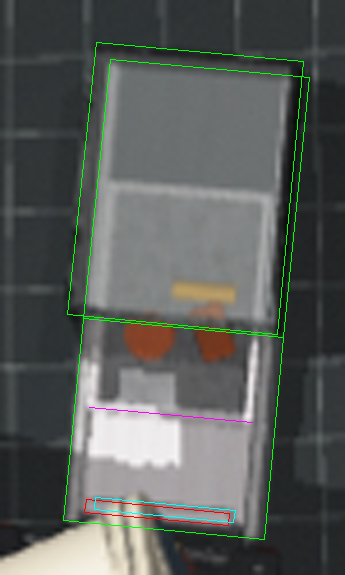

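```bash
python3 -m crank '[[[0,-0.001,0.006],[0,0,0],0],[[0,0,0.008],[0,0,0],0],[[0,0,0.008],[0,0,0],0],[[0,0,0.008],[0,0,0],0],[[0,0,0.008],[0,0,0],0],[[0,0,0.008],[0,0,0],0],[[0,0,0.006],[0,0,0],0],[[0,0,0.003],[0,0,0],0]]'; python3 -c "
from h import *
go(O,[-155,0,28])"
```

```text
t: 3.37
ee_pos: [480.5, 176.6, 30.7]
orientation: [0.087, 1.569, -0.086]
ft_force: [-1.1, 0.3, 1.3]
width: 0.4
t 3.47 pos [480.4 176.7  30.6] F [-0.5  0.1 -0.2] w 0.5
sg 1 turn tool [-0.     0.001 -0.   ] shift before turn [ 2.7 -2.2 31.5] after turn [ 2.6 -2.2 31.5]
sg -1 turn tool [ 3.141e+00 -0.000e+00 -2.000e-03] shift before turn [ 2.7 -2.2 31.5] after turn [  2.6   2.2 -31.5]
goal [511.4 171.   28. ] axes [[0.0, 0.11, 0.99], [0.0, 0.99, -0.11], [-1.0, 0.0, 0.0]] in unit: [-186.5    2.2]
```

```bash
python3 -m crank '[[[0,0,0.004],[0,0,0],0],[[0,0,0.005],[0,0,0],0],[[0,0,0.005],[0,0,0],0],[[0,0,0.005],[0,0,0],0],[[0,0,0.004],[0,0,0],0],[[0,0,0.003],[0,0,0],0],[[0,0,0.002],[0,0,0],0],[[0,0,0.001],[0,0,0],0]]'; python3 -c "
from h import *
go(O,[-155,0,28])
ov(CAM,'pics/e2.png',[('side',255,140,140,100,5.5,O,0)])"
```

```text
t: 4.13
ee_pos: [508.5, 173.6, 30.6]
orientation: [0.086, 1.569, -0.086]
ft_force: [-1.7, 0.8, -1.3]
width: 0.3
t 4.23 pos [508.6 173.6  30.7] F [-1.1 -0.6 -0.6] w 0.4
sg 1 turn tool [ 0.     0.001 -0.   ] shift before turn [ 2.7 -2.2  3.1] after turn [ 2.7 -2.2  3.1]
sg -1 turn tool [-3.141e+00  0.000e+00  1.000e-03] shift before turn [ 2.7 -2.2  3.1] after turn [ 2.7  2.2 -3.1]
goal [511.4 171.   28. ] axes [[0.0, 0.11, 0.99], [0.0, 0.99, -0.11], [-1.0, 0.0, 0.0]] in unit: [-158.1    2.2]
```

View pics/e2.png

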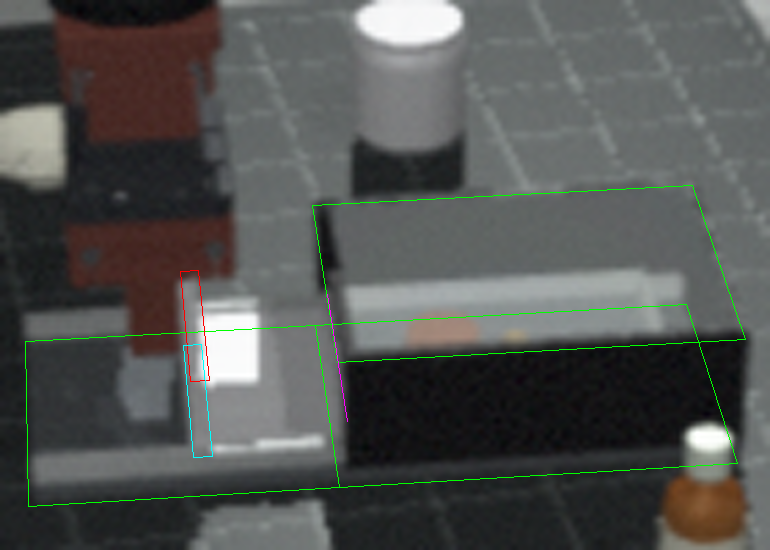

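The lip at (183,330) in this crop sits about on its home outline, though a few mm short is possible. I'll press on in small steps until the stop shows in the force.

```bash
python3 -m crank '[[[0,0,0.001],[0,0,0],0],[[0,0,0.001],[0,0,0],0],[[0,0,0.001],[0,0,0],0],[[0,0,0.001],[0,0,0],0],[[0,0,0.001],[0,0,0],0],[[0,0,0],[0,0,0],0],[[0,0,0],[0,0,0],0],[[0,0,0],[0,0,0],0]]'
```

```text
t: 4.9
ee_pos: [512.2, 173.2, 30.7]
orientation: [0.086, 1.571, -0.086]
ft_force: [-6.5, 2.1, 3.6]
width: 0.3
```

```bash
python3 -m crank '[[[0,0,0.001],[0,0,0],0],[[0,0,0.001],[0,0,0],0],[[0,0,0],[0,0,0],0],[[0,0,0],[0,0,0],0],[[0,0,0],[0,0,0],0],[[0,0,0],[0,0,0],0],[[0,0,0],[0,0,0],0],[[0,0,0],[0,0,0],0]]'
```

```text
t: 5.57
ee_pos: [512.2, 173.1, 30.7]
orientation: [0.086, 1.575, -0.087]
ft_force: [-13.0, 5.8, 8.9]
width: 0.8
```

The stop is reached: the force rises to 13 N with no further travel. I'll back off and lift.

```bash
python3 -m crank '[[[0,0,-0.008],[0,0,0],0],[[0,0,-0.012],[0,0,0],0],[[-0.02,0,-0.005],[0,0,0],0],[[-0.025,0,0],[0,0,0],0],[[-0.03,0,0],[0,0,0],0],[[-0.03,0,0],[0,0,0],0],[[-0.025,0,0],[0,0,0],0],[[0,0,0],[0,0,0],0]]'; python3 - <<'E'
from h import *
ov(CAM,'pics/f1.png',[('side',255,140,140,100,5.5,O,0)])
go(S,[-109,0,160])
E
```

```text
t: 6.23
ee_pos: [493.2, 176.5, 165.5]
orientation: [0.089, 1.56, -0.084]
ft_force: [0.3, 0.5, 0.3]
width: 0.3
t 6.33 pos [490.8 175.7 161.6] F [-0.8  0.2 -0.8] w 0.5
sg 1 turn tool [ 0.117  0.003 -0.001] shift before turn [   1.5 -353.   107.8] after turn [   1.6 -338.   148.3]
sg -1 turn tool [-3.024e+00  2.000e-03  4.000e-03] shift before turn [   1.5 -353.   107.8] after turn [   1.6  338.  -148.3]
goal [ 559.3 -187.   160. ] axes [[0.0, 0.11, 0.99], [0.0, 0.99, -0.11], [-1.0, 0.0, 0.0]] in unit: [-257.3  338. ]
```

View pics/f1.png

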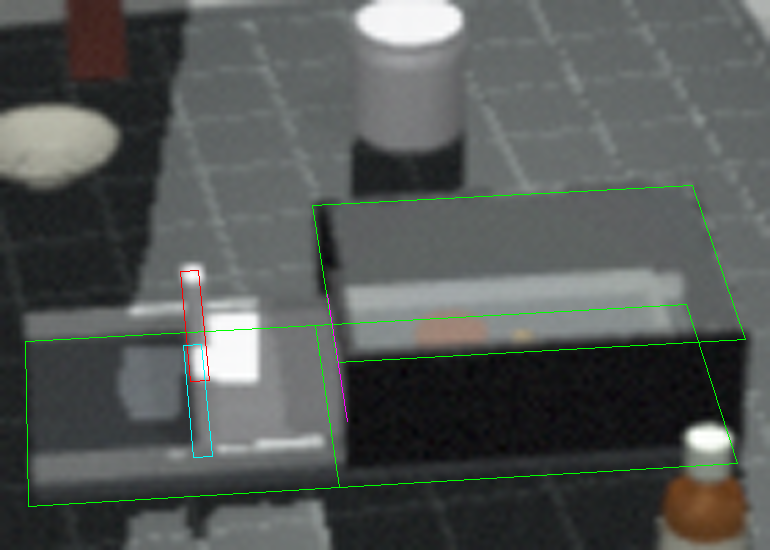

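```bash
python3 -m crank '[[[0,0,0],[0.117,0,0],0],[[0,-0.028,0.012],[0,0,0],0],[[0,-0.028,0.012],[0,0,0],0],[[0,-0.028,0.012],[0,0,0],0],[[0,-0.028,0.012],[0,0,0],0],[[0,-0.028,0.012],[0,0,0],0],[[0,-0.028,0.012],[0,0,0],0],[[0,-0.028,0.012],[0,0,0],0]]';  python3 -m crank '[[[0,-0.028,0.012],[0,0,0],0],[[0,-0.028,0.012],[0,0,0],0],[[0,-0.028,0.012],[0,0,0],0],[[0,-0.028,0.012],[0,0,0],0],[[0,-0.028,0.012],[0,0,0],0],[[0,0,0],[0,0,0],0],[[0,0,0],[0,0,0],0],[[0,0,0],[0,0,0],0]]'; python3 - <<'E'
from h import *
go(S,[-112,0,80])
E
```

```text
t: 7.0
ee_pos: [527.0, -35.7, 158.9]
orientation: [0.178, 1.566, -0.178]
ft_force: [-0.1, 0.9, -0.5]
width: 0.6
t: 7.67
ee_pos: [553.9, -183.5, 159.1]
orientation: [0.179, 1.566, -0.178]
ft_force: [-0.7, 0.1, 0.5]
width: 0.5
t 7.77 pos [ 554.3 -182.9  159.8] F [-0.2 -0.  -0.5] w 0.4
sg 1 turn tool [ 0.001 -0.002 -0.   ] shift before turn [79.8 -2.9  2.9] after turn [79.8 -2.9  2.8]
sg -1 turn tool [-3.14e+00  1.00e-03 -3.00e-03] shift before turn [79.8 -2.9  2.9] after turn [79.8  2.9 -2.8]
goal [ 556.4 -186.3   80. ] axes [[-0.0, 0.22, 0.97], [0.0, 0.97, -0.22], [-1.0, 0.0, -0.0]] in unit: [-114.8    2.9]
```

```bash
python3 -m crank '[[[0.015,-0.003,0.003],[0,0,0],0],[[0.02,0,0],[0,0,0],0],[[0.02,0,0],[0,0,0],0],[[0.02,0,0],[0,0,0],0],[[0.017,0,0],[0,0,0],0],[[0,0,0],[0,0,0],0],[[0,0,0],[0,0,0],0],[[0,0,0],[0,0,0],0]]'; python3 - <<'E'
from h import *
go(S,[-112,0,22])
ov(CAM,'pics/g1.png',[('side',270,210,180,135,4.4,S,0)])
ov(CAM,"pics/g2.png",[("top",345,170,80,125,4.8,S,0)])
E
```

```text
t: 8.43
ee_pos: [557.9, -187.2, 69.5]
orientation: [0.177, 1.563, -0.177]
ft_force: [-0.5, 0.0, -0.4]
width: 0.4
t 8.53 pos [ 558.3 -187.7   70. ] F [-0.1 -0.8 -0.2] w 0.3
sg 1 turn tool [0.001 0.002 0.   ] shift before turn [48.   1.  -2.3] after turn [48.   0.9 -2.2]
sg -1 turn tool [-3.141e+00 -0.000e+00  3.000e-03] shift before turn [48.   1.  -2.3] after turn [48.  -0.9  2.2]
goal [ 556.4 -186.3   22. ] axes [[0.0, 0.22, 0.97], [-0.0, 0.97, -0.22], [-1.0, -0.0, 0.0]] in unit: [-109.8   -0.9]
```

View pics/g1.png

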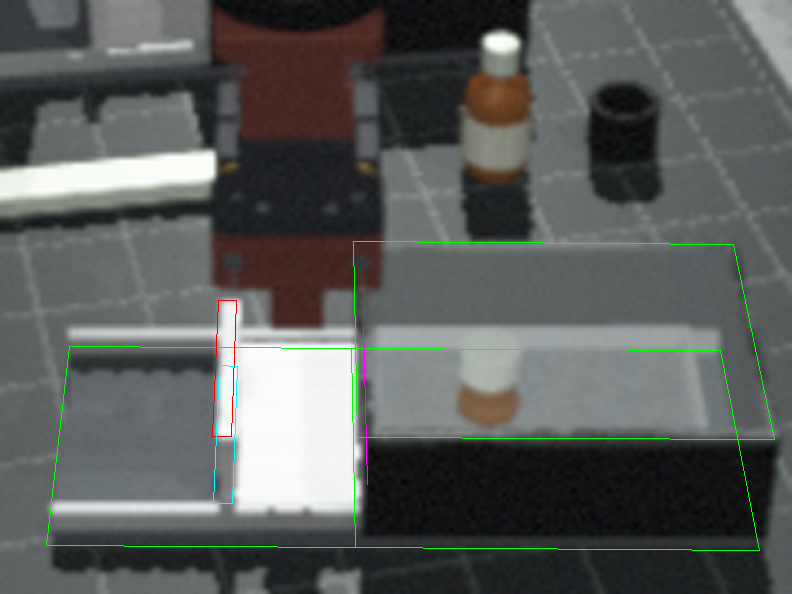

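View pics/g2.png

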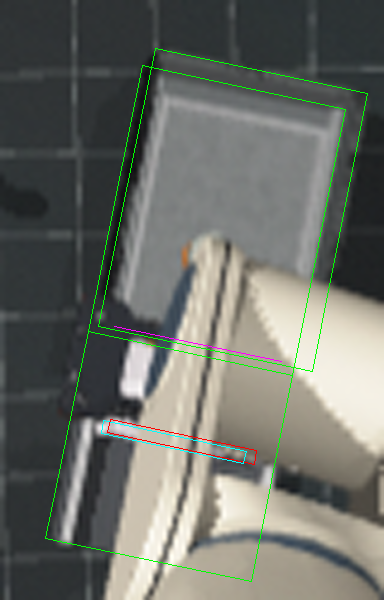

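The finger (crop x about 272–322) hangs midway between the lip (240) and the cover front (355), so I'll lower it into the well.

```bash
python3 -m crank '[[[0.006,0.001,-0.002],[0,0,0],0],[[0.008,0,0],[0,0,0],0],[[0.008,0,0],[0,0,0],0],[[0.008,0,0],[0,0,0],0],[[0.008,0,0],[0,0,0],0],[[0.007,0,0],[0,0,0],0],[[0,0,0],[0,0,0],0],[[0,0,0],[0,0,0],0]]'; python3 - <<'E'
from h import *
go(S,[-127,0,23])
ov(CAM,'pics/i1.png',[('side',270,210,180,135,4.4,S,0)])
E
```

```text
t: 9.2
ee_pos: [555.2, -186.3, 22.9]
orientation: [0.178, 1.565, -0.178]
ft_force: [0.1, 0.2, 0.4]
width: 0.6
t 9.3 pos [ 555.8 -186.4   23.7] F [ 0.2  0.4 -0.1] w 0.6
sg 1 turn tool [0. 0. 0.] shift before turn [  0.7   0.3 -14.5] after turn [  0.7   0.3 -14.5]
sg -1 turn tool [-3.141 -0.     0.   ] shift before turn [  0.7   0.3 -14.5] after turn [ 0.7 -0.3 14.5]
goal [ 541.8 -182.9   23. ] axes [[0.0, 0.22, 0.97], [-0.0, 0.97, -0.22], [-1.0, -0.0, 0.0]] in unit: [-112.5   -0.3]
```

View pics/i1.png

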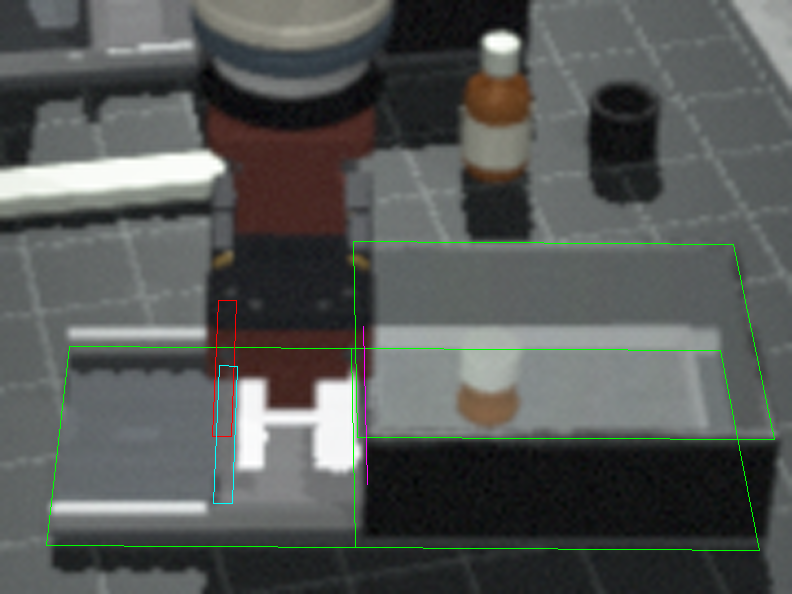

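```bash
python3 -m crank '[[[0,0,-0.002],[0,0,0],0],[[0,0,-0.003],[0,0,0],0],[[0,0,-0.003],[0,0,0],0],[[0,0,-0.002],[0,0,0],0],[[0,0,-0.001],[0,0,0],0],[[0,0,-0.001],[0,0,0],0],[[0,0,-0.001],[0,0,0],0],[[0,0,-0.001],[0,0,0],0]]'; python3 -m crank '[[[0,0,-0.001],[0,0,0],0],[[0,0,-0.001],[0,0,0],0],[[0,0,-0.001],[0,0,0],0],[[0,0,-0.001],[0,0,0],0],[[0,0,-0.0015],[0,0,0],0],[[0,0,-0.0015],[0,0,0],0],[[0,0,-0.002],[0,0,0],0],[[0,0,-0.002],[0,0,0],0]]'
python3 - <<'E'
from h import *
go(S,[-127-105,0,23])
ov(CAM,'pics/j1.png',[('side',270,210,180,135,4.4,S,0)])
E
```

```text
t: 9.97
ee_pos: [542.5, -183.4, 23.9]
orientation: [0.178, 1.562, -0.178]
ft_force: [1.6, -0.5, -0.4]
width: 0.4
t: 10.63
ee_pos: [531.2, -180.8, 23.7]
orientation: [0.178, 1.563, -0.178]
ft_force: [1.5, -1.3, 1.1]
width: 0.4
t 10.73 pos [ 530.6 -180.6   23.6] F [ 1.3 -0.7  0.4] w 0.6
sg 1 turn tool [ 0.    -0.001 -0.   ] shift before turn [  0.7   0.3 -93.6] after turn [  0.6   0.3 -93.6]
sg -1 turn tool [-3.141e+00  0.000e+00 -2.000e-03] shift before turn [  0.7   0.3 -93.6] after turn [ 0.6 -0.3 93.6]
goal [ 439.5 -159.3   23. ] axes [[-0.0, 0.22, 0.97], [0.0, 0.97, -0.22], [-1.0, 0.0, -0.0]] in unit: [-138.4   -0.3]
```

View pics/j1.png

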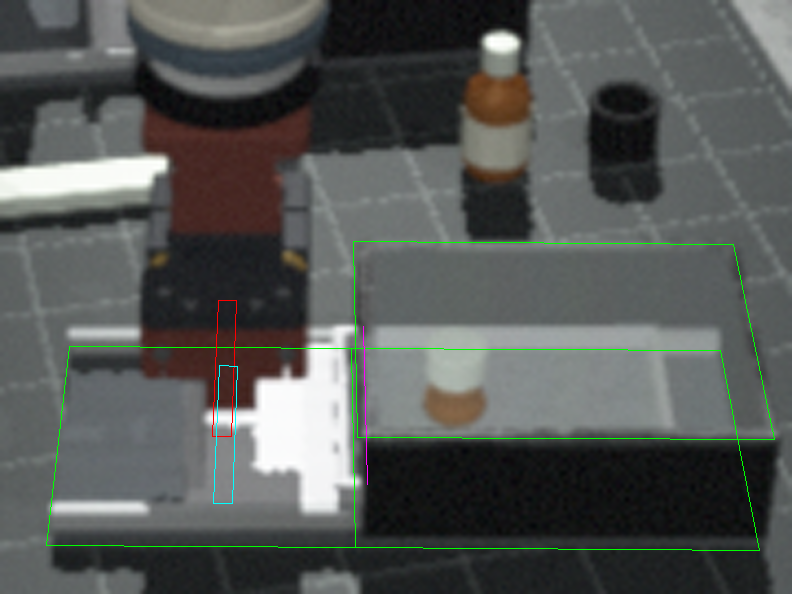

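The tray is moving (about 12 mm) and the jar rides upright at (455,385). I'll continue.

```bash
python3 -m crank '[[[0,0,-0.001],[0,0,0],0],[[0,0,-0.002],[0,0,0],0],[[0,0,-0.003],[0,0,0],0],[[0,0,-0.003],[0,0,0],0],[[0,0,-0.003],[0,0,0],0],[[0,0,-0.003],[0,0,0],0],[[0,0,-0.003],[0,0,0],0],[[0,0,-0.003],[0,0,0],0]]'; python3 -m crank '[[[0,0,-0.003],[0,0,0],0],[[0,0,-0.003],[0,0,0],0],[[0,0,-0.003],[0,0,0],0],[[0,0,-0.003],[0,0,0],0],[[0,0,-0.003],[0,0,0],0],[[0,0,-0.003],[0,0,0],0],[[0,0,-0.003],[0,0,0],0],[[0,0,-0.003],[0,0,0],0]]';  python3 -m crank '[[[0,0,-0.003],[0,0,0],0],[[0,0,-0.003],[0,0,0],0],[[0,0,-0.003],[0,0,0],0],[[0,0,-0.003],[0,0,0],0],[[0,0,-0.003],[0,0,0],0],[[0,0,-0.002],[0,0,0],0],[[0,0,-0.002],[0,0,0],0],[[0,0,-0.001],[0,0,0],0]]'; 
python3 - <<'E'
from h import *
go(S,[-127-110,0,23])
ov(CAM,'pics/k1.png',[('side',270,210,180,135,4.4,S,80)])
E
```

```text
t: 11.4
ee_pos: [510.4, -176.0, 23.6]
orientation: [0.178, 1.564, -0.178]
ft_force: [0.8, -1.5, -0.5]
width: 0.4
t: 12.07
ee_pos: [487.2, -170.6, 23.7]
orientation: [0.178, 1.563, -0.178]
ft_force: [1.7, -1.4, -0.2]
width: 0.7
t: 12.73
ee_pos: [467.7, -166.0, 23.7]
orientation: [0.178, 1.564, -0.178]
ft_force: [2.1, -2.7, 0.0]
width: 0.5
t 12.83 pos [ 467.6 -165.9   23.7] F [-0.  -0.6  0.5] w 0.7
sg 1 turn tool [ 0.    -0.001 -0.   ] shift before turn [  0.7   0.2 -33.9] after turn [  0.7   0.2 -33.9]
sg -1 turn tool [-3.142e+00  0.000e+00 -1.000e-03] shift before turn [  0.7   0.2 -33.9] after turn [ 0.7 -0.2 33.9]
goal [ 434.6 -158.2   23. ] axes [[-0.0, 0.23, 0.97], [0.0, 0.97, -0.23], [-1.0, 0.0, -0.0]] in unit: [-2.031e+02 -2.000e-01]
```

View pics/k1.png

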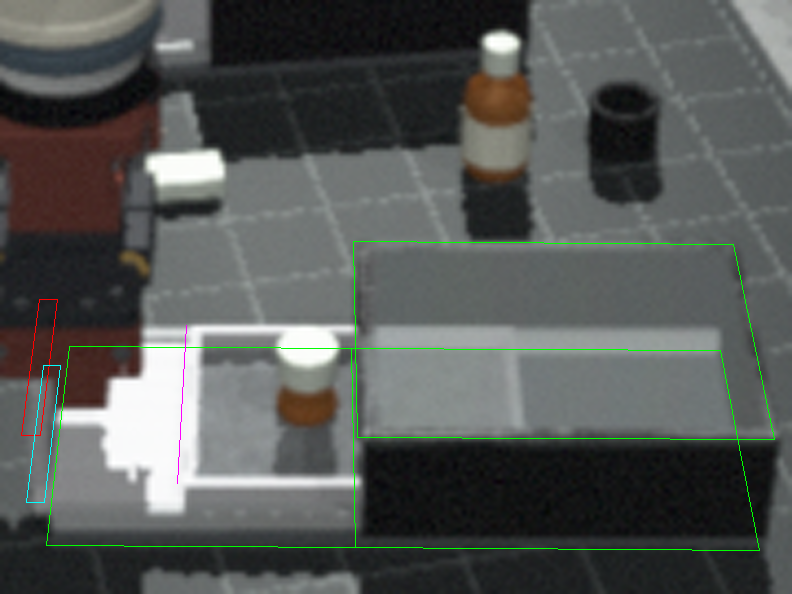

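The tray is about 76 mm out and the jar is upright at (307,380). Next are the last ~34 mm, slowing toward the stop.

```bash
python3 -m crank '[[[0,0,-0.001],[0,0,0],0],[[0,0,-0.002],[0,0,0],0],[[0,0,-0.003],[0,0,0],0],[[0,0,-0.003],[0,0,0],0],[[0,0,-0.003],[0,0,0],0],[[0,0,-0.003],[0,0,0],0],[[0,0,-0.003],[0,0,0],0],[[0,0,-0.003],[0,0,0],0]]'; python3 -m crank '[[[0,0,-0.002],[0,0,0],0],[[0,0,-0.002],[0,0,0],0],[[0,0,-0.0015],[0,0,0],0],[[0,0,-0.001],[0,0,0],0],[[0,0,-0.001],[0,0,0],0],[[0,0,-0.001],[0,0,0],0],[[0,0,-0.001],[0,0,0],0],[[0,0,-0.001],[0,0,0],0]]'
python3 - <<'E'
from h import *
go(S,[-127-110,0,23])
E
```

```text
t: 13.5
ee_pos: [447.1, -161.4, 23.7]
orientation: [0.178, 1.564, -0.178]
ft_force: [1.4, -1.6, -0.7]
width: 0.4
t: 14.17
ee_pos: [437.6, -159.2, 23.7]
orientation: [0.178, 1.563, -0.178]
ft_force: [4.2, -1.9, -4.3]
width: 0.3
t 14.27 pos [ 437.6 -159.2   23.7] F [ 3.1 -1.5 -1.9] w 0.5
sg 1 turn tool [0.    0.001 0.   ] shift before turn [ 0.7  0.3 -3.2] after turn [ 0.7  0.3 -3.2]
sg -1 turn tool [-3.141e+00 -0.000e+00  1.000e-03] shift before turn [ 0.7  0.3 -3.2] after turn [ 0.7 -0.3  3.2]
goal [ 434.6 -158.2   23. ] axes [[0.0, 0.22, 0.97], [-0.0, 0.97, -0.22], [-1.0, -0.0, 0.0]] in unit: [-233.8   -0.3]
```

```bash
python3 -m crank '[[[0,0,-0.001],[0,0,0],0],[[0,0,-0.001],[0,0,0],0],[[0,0,0],[0,0,0],0],[[0,0,0],[0,0,0],0],[[0,0,0],[0,0,0],0],[[0,0,0],[0,0,0],0],[[0,0,0],[0,0,0],0],[[0,0,0],[0,0,0],0]]'
```

```text
t: 14.93
ee_pos: [437.6, -159.2, 23.9]
orientation: [0.177, 1.559, -0.179]
ft_force: [8.8, -1.5, -7.0]
width: 0.5
```

Stop reached: the force climbs to about 9 N with no motion. I'll ease off and lift straight out of the well.

```bash
python3 -m crank '[[[0,0,0.002],[0,0,0],0],[[0,0,0.003],[0,0,0],0],[[0,0,0.004],[0,0,0],0],[[0,0,0.004],[0,0,0],0],[[-0.005,0,0],[0,0,0],0],[[-0.015,0,0],[0,0,0],0],[[-0.02,0,0],[0,0,0],0],[[-0.02,0,0],[0,0,0],0]]'; python3 -m crank '[[[-0.025,0,0],[0,0,0],0],[[-0.025,0,0],[0,0,0],0],[[-0.025,0,0],[0,0,0],0],[[-0.025,0,-0.01],[0,0,0],0],[[-0.015,0,-0.015],[0,0,0],0],[[0,0,-0.015],[0,0,0],0],[[0,0,0],[0,0,0],0],[[0,0,0],[0,0,0],0]]'
python3 - <<'E'
from h import *
go(S,[-127-110,0,23])
ov(CAM,'pics/l1.png',[('side',240,200,210,145,3.8,S,110)])
cv2.imwrite('pics/l2.png',CAM['side']['img']); cv2.imwrite('pics/l3.png',CAM['top']['img'])
E
```

```text
t: 15.6
ee_pos: [447.1, -161.2, 84.2]
orientation: [0.179, 1.566, -0.178]
ft_force: [0.2, -0.3, 0.7]
width: 0.2
t: 16.27
ee_pos: [408.6, -152.4, 199.0]
orientation: [0.178, 1.563, -0.178]
ft_force: [-0.2, 0.4, 0.2]
width: 0.4
t 16.37 pos [ 409.4 -152.6  198.5] F [ 0.9 -0.4  0.8] w 0.6
sg 1 turn tool [ 0. -0. -0.] shift before turn [175.5   0.3  25.8] after turn [175.5   0.3  25.7]
sg -1 turn tool [-3.141  0.    -0.   ] shift before turn [175.5   0.3  25.8] after turn [175.5  -0.3 -25.7]
goal [ 434.6 -158.2   23. ] axes [[-0.0, 0.22, 0.97], [0.0, 0.97, -0.22], [-1.0, 0.0, -0.0]] in unit: [-262.7   -0.3]
```

View pics/l1.png

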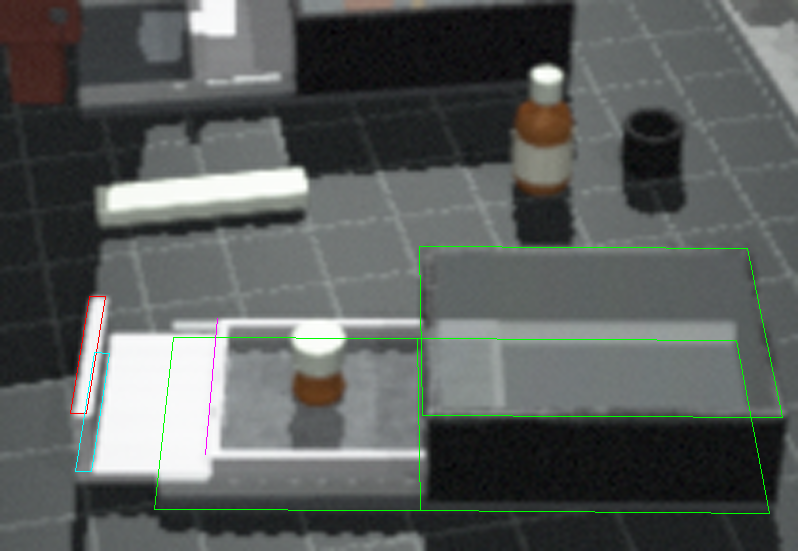

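View pics/l2.png

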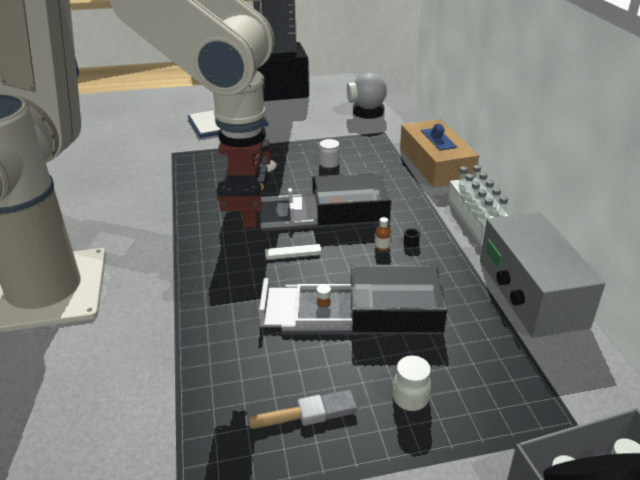

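```bash
python3 -c "
from workcell import workorder; print(workorder.close_job())"
```

```text
the job is handed in; nothing more can be done
None
```

The open tray (left unit) is pushed home and the shut tray (right unit) is drawn out to its stop. The job was handed in at about 16.4 s; the hand-in reports no verdict.

- **Open tray:** I pushed it in with the closed fingers against the front of its lip. At the home stop the force rose from about 7 N to 13 N while the fingers did not move. The last picture still shows it home.
- **Shut tray:** I lowered the closed fingers into the well and drew the lip out at no more than about 36 mm/s. At the outer stop the force rose to about 9 N with no further motion.
- **Last checks:** In the final side picture the lip lies on the outline I drew for 110 mm out, and the jar stands upright behind the divider. The other things I could see on the mat had not moved. The fingers are clear, about 200 mm above the table.
- **Disagreements:** My fit of the open unit was a few mm off in the side view, so I relied on the stop force to confirm home. Finger positions put the shut tray's travel at roughly 107 mm, against 110 mm from the picture; both are within the 8 mm allowed.

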